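Drop the balancing robot's kickstand and hold it upright for sensor zeroing

ROBOT

A 6-joint arm with a two-finger parallel gripper is mounted at the origin on the work surface. World frame = base frame: x ahead of the robot, y to its left, z up, the work surface at z = 0. Lengths are in m, angles in rad, forces in N, time in s.
With the tool pointing down it reaches from about 0.375 to 0.9 m from the base axis. Payload 3.1 kg.
Tool frame: the origin (TCP) lies midway between the tips of the shut fingers; the grasp point (between the pads) lies 19 mm behind it; z points along the fingers, y is the line along which they close (so a half turn about z gives the same grasp; the last joint's range is limited). The gripper opens to 87 mm and grips with 3 to 60 N. Pads are 19 mm wide; open, the fingers measure 117 mm over their backs; the gripper's body (75 mm by 190 mm) begins 51 mm behind the grasp point.
Start: joints at [1.127, 0.527, 1.433, -0, 1.181, -0.178], TCP at [0.164, 0.603, 0.223] pointing down, gripper open.
Joint ranges: [-3.08, 3.08], [-0.75, 2.2], [0.22, 2.44], [-1.43, 4.57], [0, 2.65], [-2.85, 2.85]. Speed limits (rad/s): [2.79, 2.79, 3.14, 3.14, 3.14, 3.14].

INTERFACE

Orientations are given as a unit quaternion [x, y, z, w].
In Python, from rig import get_obs, cams, job gives the robot as it stands.
- The arm moves only by the tool servo_tool, never from a script. Its argument "moves" is text: rows parted by semicolons, each of 5 numbers parted by spaces: the shift along the tool's x, y, z in m, then the turn about the tool's z in degrees, then the finger opening in m, from 0 to 0.087. In form: dx dy dz spin claw; .... A call has 1 to 10 rows; each row is the pose to reach, as a shift and turn from the pose commanded when the call began, along the tool's axes at that moment; what a row does not reach only later rows make up. A row lasts 1/12 s, in which the tool goes at most 41.7 mm and 7.16 degrees, less where a joint would pass 70% of its speed; a pose out of reach is approached as far as the arm can. A call with a gripper value outside its range is refused whole. The fingers move at their own pace and stop on an object; "grip_force" is the grip in N (left out, the last holds). Time passes only in rows, so rows that repeat a pose let the fingers close. It gives the time, the measured TCP pose, the force, the opening and the grip force at its end, in the units of the state.
- get_obs(): the state, without advancing time (a new reading comes with each control period).
- cams.camera(name): name is "side" or "top"; returns the picture (480x640x3 uint8, blue, green, red); there is no depth.
- cams.camera_model(name): a dict with "fx", "fy", "cx", "cy" (pixels), "dist" ([k1, k2, p1, p2, k3] as OpenCV has them; the pictures are not rectified), "R" (3x3) and "t" (3): a world point X has camera coordinates R X + t. Camera axes: x right, y down, z forward; pixel columns grow to the right and rows downward; lengths in m; the calibration is good to about 2 mm. A picture is of the moment at which its call begins. camera_model takes no time and is no camera call.
- job.hand_in(): hands the job in; it is judged then, once.
The state is a dict: "time": time; "q": joint angles; "joint_velocities": joint speeds; "joint_torque": joint torques, N m; "position": TCP position; "tool_rot": TCP orientation; "ft_force": force on the tool from outside, world axes, zero at the start; "moment": the same for the moment, N m; "grip_width": finger opening in m; "grip_force": force on a finger pad.
Only numpy, scipy, OpenCV 4.12 (cv2) and the standard library are available. Lean on these libraries where they do the work, as an engineer would, in place of code of your own. Each camera call takes 0.05 s, during which the arm holds its last target. There are 200 camera calls.

TASK

First flip the balancing robot's kickstand down over centre so that it snaps fully down, while the robot still leans on its rest. Then raise the frame upright and keep holding it there against tipping back, so its tilt sensor can be zeroed: the job finishes with the gripper still holding the frame plumb, not leaning on the rest nor tipped forward onto the kickstand. Leave the parts and tools lying around it where they are.

Things in the scene. Friction and masses are not known exactly. Their poses are not given: they have to be found in the camera images.
- stand: Aluminium plate 260 x 200 x 12 mm fixed to the bench, on which the two-wheeled balancing robot's wheels are chocked. Origin under the axle on the bench; y along the axle, x to the kickstand side (front). Wheels: black tyres 130 mm across, outer faces 70 mm either side of the middle, immovable. The axle is 77 mm above the bench; a rest behind (-x) catches the leaning frame.
- frame: Tipping frame of the robot: chassis, narrow mast, green board in front, heavy blue battery behind, 0.65 to 1 kg. Origin on the axle midway between wheels; z up the mast, x front, y along the axle. Turns about its y only: starts leaning back 0.45 rad on the rest; upright = z vertical; stop 0.14 rad forward. Always falls back if let go; 0.5 to 1 N at the bar hold it upright, 1.3 to 2 N lift it.
- bar (a point): Centre of the orange grip bar on top of the mast: round, 16 mm thick, 90 mm long, along the frame's y, 205 mm up the mast (frame z) from the axle. Free above, in front and behind; mast rails 10 mm deep (frame x) and 8 mm wide meet it from below 23 mm either side of the middle. It can turn in a grip as the frame is raised.
- pivot (a point): Kickstand hinge point on the frame, 45 mm in front of (x) and 30 mm above (z) the axle in the frame's axes; the hinge runs along the frame's y.
- peg (a point): Point on the kickstand's red toe peg: round, 12 mm thick, sticking out sideways (frame +y) from the end of the 120 mm long, 10 mm thick steel leg, which swings in the frame's middle plane about the pivot. The peg reaches 114 mm from the middle; this point is 92 mm out, beyond the wheel, free all round. Folded up, the peg stands just in front of the mast.
- kickstand (a joint): Kickstand angle in rad: 0 = folded up (start; leg 10 degrees forward of the mast), growing as it swings forward and down, 2.13 = fully down against its stop, foot off the bench. An over-centre spring (up to about 2 N at the peg) pushes it back up below 0.9 and snaps it down above 0.9; it stays at either end.
- driver: loose screwdriver lying on the bench; a bystander, leave where it is. Origin under its middle (tools: on the bench along their length).
- spanner: loose steel wrench lying on the bench; a bystander, leave where it is. Origin under its middle (tools: on the bench along their length).
- glue: loose closed bottle, 44 mm across, 120 mm tall, standing; a bystander, leave where it is. Origin under its middle (tools: on the bench along their length).
- servo: loose small black servo motor, 54 x 20 x 42 mm; a bystander, leave where it is. Origin under its middle (tools: on the bench along their length).
- printed_finger: loose white and black printed finger, about 100 x 16 x 16 mm; a bystander, leave where it is. Origin under its middle (tools: on the bench along their length).
- cup: loose blue cup, 70 mm across, 80 mm tall; a bystander, leave where it is. Origin under its middle (tools: on the bench along their length).
- spool: loose copper-coloured disc of wire, 60 mm across, 35 mm tall; a bystander, leave where it is. Origin under its middle (tools: on the bench along their length).

How it is judged:
On the way, in this order (a step that is already met when the one before it is completed fails the run):
1. the kickstand is flipped fully down while the frame still leans back (more than 0.2 rad) (value of joint kickstand above 1.95 rad and angle between frame's own z axis and vertical above 0.2 rad), for 0.2 s.
2. the frame is held upright with the kickstand down (angle between frame's own z axis and vertical below 0.08 rad and value of joint kickstand above 1.95 rad), for 0.3 s.
At the end, for the whole second after the job is handed in: The frame is within 0.08 rad (4.6 degrees) of upright and still (under 0.15 rad/s), the kickstand is down (above 1.95 rad), and the gripper or arm is holding the frame (contact force above 0.2 N) (all of step 2 and angular speed of frame below 0.15 rad/s and contact force between any of the fingers, the arm and frame above 0.2 N); the arm keeps its last pose, push and grip.
It fails at once if a bystander is moved more than 30 mm (distance of any of driver, spanner, glue, servo, printed_finger, cup, spool from where it was at the start of the episode above 0.03 m).
It also fails if it takes over 48 s, if anything falls off the work surface, if the arm or the gripper's body presses on something with over 40 N, if the wrist force passes 120 N, or if a joint passes its speed limit or range.

## Working session

There is one attempt and no reset: what is moved stays moved. The work goes in short steps, Python scripts to look and compute and a tool call to move; the robot and the scene stay as the last step left them, time stands still between calls to the robot, and variables do not carry over. Pictures are saved under pics/ and viewed, at most 10 in all, crops included, and the job is handed in when it is done.

Besides the shell and the picture viewer there is one more tool, called after "Call:" as a command line: name --argument value ..., lists and objects as JSON in quotes. servo_tool: Moves the arm, as the interface text tells. Its arguments: {"type":"object","properties":{"moves":{"type":"string"},"grip_force":{"type":"number"}},"required":["moves"]}

```bash
mkdir -p pics; ls
python3 - <<'E'
from rig import get_obs,cams
import cv2
for n in("side","top"):
    cv2.imwrite(f"pics/{n}0.png",cams.camera(n)); m=cams.camera_model(n); print(n,m)
print(get_obs())
E
```

```text
pics
side {'fx': 470.00233608371406, 'fy': 470.00233608371406, 'cx': 315.46483304295475, 'cy': 232.91207951801672, 'dist': array([0.02270761, 0.        , 0.        , 0.        , 0.        ]), 'R': array([[ 0.87033808, -0.49244673, -0.00280174],
       [-0.33011735, -0.57920054, -0.74535178],
       [ 0.36542328,  0.64963293, -0.66666549]]), 't': array([-0.47692345,  0.35144587,  0.95652141])}
top {'fx': 475.45261018956614, 'fy': 475.45261018956614, 'cx': 318.7925666504329, 'cy': 240.39912356669464, 'dist': array([0.04263795, 0.        , 0.        , 0.        , 0.        ]), 'R': array([[ 0.00452802, -0.9999138 , -0.0123241 ],
       [-0.9816827 , -0.00209737, -0.19051161],
       [ 0.19046934,  0.012961  , -0.98160758]]), 't': array([0.03721172, 0.60811612, 1.09756894])}
{'time': 0.1, 'q': array([ 1.12648201e+00,  5.28371746e-01,  1.43378047e+00,  3.22325129e-06,
        1.18140074e+00, -1.78506561e-01]), 'joint_velocities': array([-0.0016413 , -0.00063943, -0.0037904 , -0.00113689,  0.00077267,
       -0.001735  ]), 'joint_torque': array([-2.91423221e-04, -4.40983307e+01, -1.77149999e+01,  6.35030586e-02,
        5.34059911e-02, -2.01602847e-05]), 'position': array([0.16386554, 0.60244907, 0.22166838]), 'tool_rot': array([ 1.32513508e-01,  9.91180715e-01, -9.32552578e-04, -3.01738849e-04]), 'ft_force': array([ 0.12097624,  0.26081606, -0.47241269]), 'moment': array([-0.02423402,  0.06462019,  0.01027579]), 'grip_force': 0.0, 'grip_width': 0.08715391604639253}
```

View pics/side0.png

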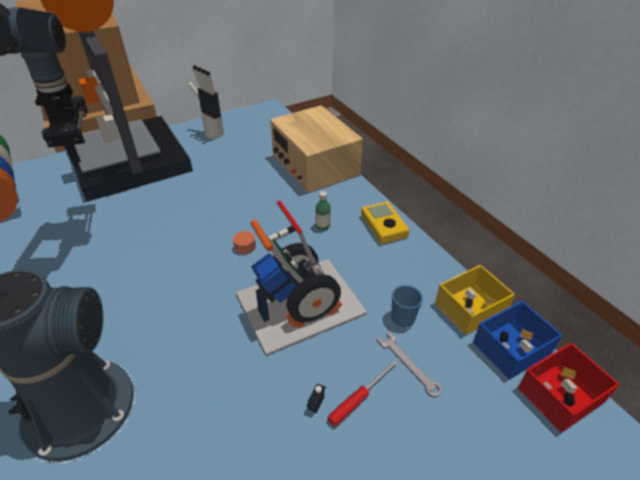

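View pics/top0.png

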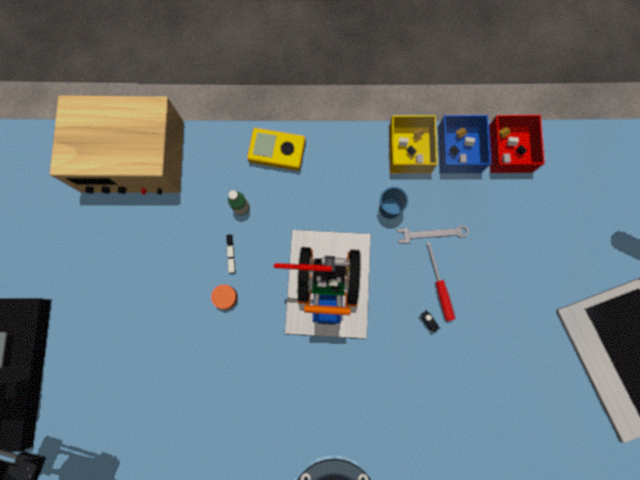

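Side view: orange bar around (262,235), red peg around (290,217), stand around (300,305). Top view: bar around (327,310), peg from (275,267) to (333,268), stand centre around (329,284). Kickstand side faces +x and the peg points to +y.

```bash
cat > h.py <<'E'
import cv2, numpy as np
from rig import get_obs,cams
def ends(n,img,hue,roi):
    x0,y0,x1,y1=roi
    hsv=cv2.cvtColor(img,cv2.COLOR_BGR2HSV)
    H,S,V=[hsv[...,i].astype(int) for i in range(3)]
    m=(((H-hue[0])%180<=(hue[1]-hue[0])%180)&(S>170)&(V>90)).astype(np.uint8)
    mm=np.zeros_like(m); mm[y0:y1,x0:x1]=m[y0:y1,x0:x1]
    k,l,st,c=cv2.connectedComponentsWithStats(mm)
    i=1+np.argmax(st[1:,4]); ys,xs=np.nonzero(l==i); p=np.c_[xs,ys].astype(np.float32)
    (c,(w,h),a)=cv2.minAreaRect(p); b=cv2.boxPoints((c,(w,h),a))
    d=[np.linalg.norm(b[0]-b[1]),np.linalg.norm(b[1]-b[2])]
    e=np.array([(b[0]+b[1])/2,(b[2]+b[3])/2]) if d[0]<d[1] else np.array([(b[1]+b[2])/2,(b[3]+b[0])/2])
    return e[np.argsort(e[:,0])],st[i,4]
def und(n,p):
    m=cams.camera_model(n);K=np.array([[m['fx'],0,m['cx']],[0,m['fy'],m['cy']],[0,0,1]])
    return cv2.undistortPoints(np.float64(p).reshape(-1,1,2),K,np.array(m['dist'])).reshape(-1,2),np.c_[m['R'],m['t']]
def tri(ps,pt):
    a,P=und('side',ps);b,Q=und('top',pt)
    X=cv2.triangulatePoints(P,Q,a.T,b.T);return (X[:3]/X[3]).T
def plane(n,p,z):
    a,P=und(n,p);R=P[:,:3];t=P[:,3];C=-R.T@t
    d=np.c_[a,np.ones(len(a))]@R; return C+d*((z-C[2])/d[:,2])[:,None]
E
python3 - <<'E'
from h import *
s=cv2.imread('pics/side0.png');t=cv2.imread('pics/top0.png')
for nm,h,rs,rt in(("bar",(5,16),(235,210,300,260),(295,295,360,325)),("peg",(174,4),(270,195,310,240),(265,255,345,280))):
    a,na=ends('side',s,h,rs);b,nb=ends('top',t,h,rt);print(nm,a.round(1).tolist(),na,b.round(1).tolist(),nb)
    X=tri(a,b);print(X.round(4).tolist(),'mid',X.mean(0).round(4),'len',np.linalg.norm(X[1]-X[0]))
hsv=cv2.cvtColor(t,cv2.COLOR_BGR2HSV);m=((hsv[...,1]<60)&(hsv[...,2]>110)).astype(np.uint8)
m2=np.zeros_like(m);m2[220:350,275:385]=m[220:350,275:385]
p=np.argwhere(m2)[:,::-1].astype(np.float32);r=cv2.minAreaRect(p);c=cv2.boxPoints(r)
W=plane('top',c,.012);print(W.round(4).tolist(),W.mean(0))
print('glue,spool',plane('top',[[237,202],[223,297]],.06).round(3).tolist())
E
```

```text
bar [[253.39999389648438, 220.8000030517578], [270.0, 248.60000610351562]] 176 [[304.0, 306.6000061035156], [354.8999938964844, 307.8999938964844]] 327
[[0.4369, 0.0649, 0.2618], [0.4322, -0.0329, 0.2655]] mid [0.4346 0.016  0.2636] len 0.09792445389808205
peg [[278.1000061035156, 201.89999389648438], [299.3999938964844, 231.6999969482422]] 117 [[274.0, 265.1000061035156], [331.1000061035156, 268.0]] 287
[[0.5226, 0.1277, 0.2357], [0.5165, 0.0117, 0.2371]] mid [0.5196 0.0697 0.2364] len 0.11610891216237612
[[0.3821, 0.1521, 0.012], [0.6485, 0.1483, 0.012], [0.6398, -0.0918, 0.012], [0.3749, -0.0777, 0.012]] [0.51133373 0.03271559 0.012     ]
glue,spool [[0.704, 0.242, 0.06], [0.47, 0.266, 0.06]]
```

Call:
servo_tool --moves "-0.04 -0.03 -0.04 7 0.06; -0.475 -0.384 -0.08 77.7 0.06; -0.475 -0.384 -0.08 77.7 0.06; -0.475 -0.384 -0.08 77.7 0.06; -0.475 -0.384 -0.08 77.7 0.06; -0.475 -0.384 -0.08 77.7 0.06; -0.475 -0.384 -0.08 77.7 0.06; -0.475 -0.384 -0.08 77.7 0.06; -0.475 -0.384 -0.08 77.7 0.06; -0.475 -0.384 -0.08 77.7 0.06" --grip_force 20

```text
time: 0.93
position: [0.4024, 0.2723, 0.2834]
tool_rot: [0.689, 0.725, -0.0, -0.0]
ft_force: [0.8, 0.8, -0.6]
grip_width: 0.06
grip_force: 0.0
```

```bash
cat > go.py <<'E'
import sys,numpy as np
from rig import get_obs
from scipy.spatial.transform import Rotation as R
o=get_obs();r=R.from_quat(o['tool_rot']);M=r.as_matrix()
T=np.array([float(v) for v in sys.argv[1:4]]);yd=-2.9
print('t',o['time'],'pos',o['position'].round(4),'tooly deg',np.degrees(np.arctan2(M[1,1],M[0,1])).round(2),'tilt',M[:,2].round(3),'F',o['ft_force'].round(2),'q',o['q'].round(2),o['grip_width'],o['grip_force'])
print('shift',(M.T@(T-o['position'])).round(4),'spin',(np.degrees(np.arctan2(M[1,1],M[0,1]))-yd).round(2))
E
python3 go.py 0.521 0.107 0.30
```

```text
t 0.9333 pos [0.4024 0.2723 0.2834] tooly deg 2.97 tilt [-0.001 -0.    -1.   ] F [ 0.85  0.83 -0.59] q [0.36 0.26 1.69 0.   1.19 0.31] 0.06001685759304184 0.0
shift [-0.1712  0.1099 -0.0166] spin 5.87
```

Call:
servo_tool --moves "-0.165 0.105 -0.016 5.9 0.06; -0.165 0.105 -0.016 5.9 0.06; -0.165 0.105 -0.016 5.9 0.06; -0.165 0.105 -0.016 5.9 0.06; -0.165 0.105 -0.016 5.9 0.06; -0.165 0.105 -0.016 5.9 0.06; -0.165 0.105 -0.016 5.9 0.06; -0.165 0.105 -0.016 5.9 0.06; -0.165 0.105 -0.016 5.9 0.06"

```text
time: 1.68
position: [0.5151, 0.1165, 0.299]
tool_rot: [0.722, 0.691, -0.001, -0.001]
ft_force: [-0.7, 0.4, -0.2]
grip_width: 0.0599
grip_force: 0.0
```

```bash
python3 go.py 0.521 0.107 0.22
```

```text
t 1.6833 pos [0.5151 0.1165 0.299 ] tooly deg -2.51 tilt [-0.002  0.    -1.   ] F [-0.7   0.41 -0.21] q [0.01 0.31 1.57 0.   1.26 0.05] 0.05986430715603561 0.0
shift [-0.0093  0.0065  0.079 ] spin 0.39
```

Call:
servo_tool --moves "-0.009 0.0065 0 0 0.06; -0.009 0.0065 0.02 0 0.06; -0.009 0.0065 0.05 0 0.06; -0.009 0.0065 0.079 0 0.06; -0.009 0.0065 0.079 0 0.06; -0.009 0.0065 0.079 0 0.06"

```text
time: 2.18
position: [0.5213, 0.1066, 0.2195]
tool_rot: [0.722, 0.691, -0.001, -0.001]
ft_force: [1.1, 0.1, -0.4]
grip_width: 0.0601
grip_force: 0.0
```

```bash
python3 go.py 0.521 0.107 0.219
python3 - <<'E'
from h import *
s=cams.camera('side')[170:330,200:360];t=cams.camera('top')[210:370,250:410]
cv2.imwrite('pics/c1.png',np.hstack([cv2.resize(i,(400,400),interpolation=3) for i in(s,t)]))
E
```

```text
t 2.1833 pos [0.5213 0.1066 0.2195] tooly deg -2.52 tilt [-0.004 -0.    -1.   ] F [ 1.1   0.12 -0.39] q [-0.01  0.41  1.67 -0.    1.07  0.04] 0.060123391068674086 0.0
shift [ 0.0004 -0.0004  0.0005] spin 0.38
```

View pics/c1.png

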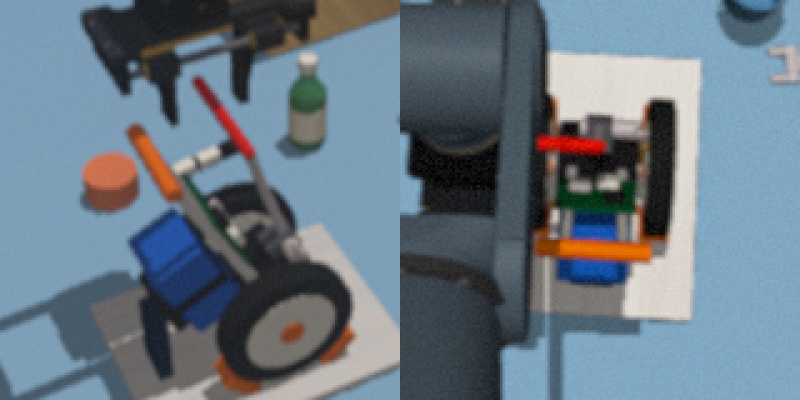

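The peg's outer end (crop pixel 200,85) lies between the two fingers (172,120 and 240,100). Closing.

Call:
servo_tool --moves "0 0 0 0 0.012; 0 0 0 0 0.004; 0 0 0 0 0.004; 0 0 0 0 0.004; 0 0 0 0 0.004; 0 0 0 0 0.004; 0 0 0 0 0.004; 0 0 0 0 0.004"

```text
time: 2.95
position: [0.5224, 0.1062, 0.2204]
tool_rot: [0.723, 0.691, -0.0, -0.0]
ft_force: [-0.0, 0.1, -0.9]
grip_width: 0.0149
grip_force: 0.0
```

```bash
python3 go.py 0.521 0.107 0.219
python3 - <<'E'
import numpy as np
for k in (0,.2,.4,.6,.8,1,1.2,1.4,1.6):
    th=np.radians(10)-.45+k; t0=np.radians(10)-.45
    print(k,(.12*(np.sin(th)-np.sin(t0))).round(4),(-.12*(np.cos(th)-np.cos(t0))).round(4))
E
```

```text
t 2.95 pos [0.5224 0.1062 0.2204] tooly deg -2.59 tilt [-0. -0. -1.] F [-0.03  0.14 -0.93] q [-0.01  0.41  1.67 -0.    1.07  0.04] 0.01487680473792676 0.0
shift [ 0.0008 -0.0014  0.0014] spin 0.31
0 0.0 -0.0
0.2 0.0236 -0.0042
0.4 0.0475 -0.0036
0.6 0.0709 0.0017
0.8 0.0927 0.0116
1 0.1122 0.0256
1.2 0.1284 0.0432
1.4 0.1409 0.0637
1.6 0.149 0.0862
```

Call:
servo_tool --moves "0 0 0 0 0.004; 0 0 0 0 0.004; 0 0 0 0 0.004"

```text
time: 3.2
position: [0.5219, 0.1062, 0.2203]
tool_rot: [0.723, 0.691, -0.0, -0.0]
ft_force: [-1.9, 0.3, 0.5]
grip_width: 0.0111
grip_force: 20.0
```

Call:
servo_tool --moves "0 0.006 -0.0015 0 0.004; 0 0.0118 -0.0026 0 0.004; 0 0.0236 -0.0042 0 0.004; 0 0.0355 -0.0045 0 0.004; 0 0.0475 -0.0036 0 0.004; 0 0.0593 -0.0015 0 0.004; 0 0.0709 0.0017 0 0.004; 0 0.082 0.006 0 0.004; 0 0.0927 0.0116 0 0.004; 0 0.0927 0.0116 0 0.004"

```text
time: 4.03
position: [0.6183, 0.1013, 0.208]
tool_rot: [0.723, 0.691, 0.001, 0.001]
ft_force: [1.4, -1.9, 2.7]
grip_width: 0.0114
grip_force: 20.0
```

```bash
python3 go.py 0.521 0.107 0.219
python3 - <<'E'
from h import *
s=cams.camera('side')[170:330,200:360];t=cams.camera('top')[210:370,250:410]
cv2.imwrite('pics/c2.png',np.hstack([cv2.resize(i,(400,400),interpolation=3) for i in(s,t)]))
E
```

```text
t 4.0333 pos [0.6183 0.1013 0.208 ] tooly deg -2.62 tilt [ 0.004 -0.001 -1.   ] F [ 1.37 -1.94  2.69] q [-0.02  0.54  1.45 -0.    1.15  0.03] 0.011416447800328798 20.0093811750412
shift [ 0.0013 -0.0974 -0.0114] spin 0.28
```

View pics/c2.png

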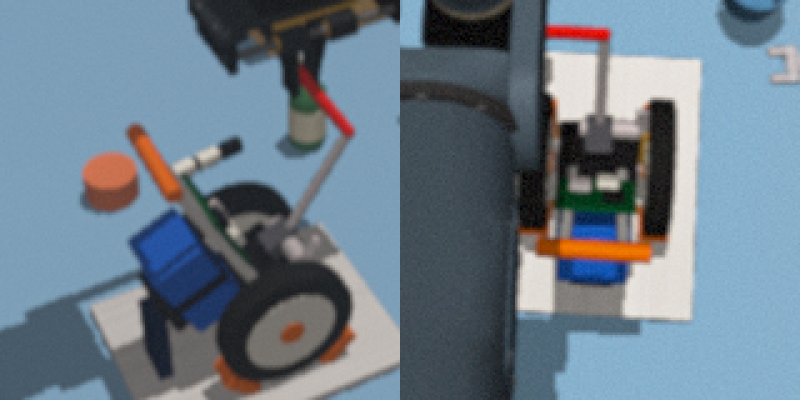

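The leg has swung forward with the peg in the grip (crop 305,75 to 350,130) and the frame still lies on its rest. Carrying on along the arc.

Call:
servo_tool --moves "0 0.010 0.0065 0 0.004; 0 0.0195 0.014 0 0.004; 0 0.028 0.0225 0 0.004; 0 0.0357 0.0316 0 0.004; 0 0.0425 0.0415 0 0.004; 0 0.0482 0.0521 0 0.004; 0 0.0529 0.063 0 0.004; 0 0.0563 0.0746 0 0.004; 0 0.0563 0.0746 0 0.004"

```text
time: 4.88
position: [0.6717, 0.0991, 0.1305]
tool_rot: [0.723, 0.691, -0.001, -0.0]
ft_force: [0.3, -5.3, -0.5]
grip_width: 0.0111
grip_force: 20.0
```

Call:
servo_tool --moves "0 0 0 0 0.08; 0 0 0 0 0.08; 0 0 0 0 0.08; 0 0 0 0 0.08; 0 0 -0.02 0 0.08; 0 0 -0.05 0 0.08; 0 0 -0.09 0 0.08; 0 0 -0.13 0 0.08; 0 0 -0.17 0 0.08; 0 0 -0.17 0 0.08"

```text
time: 5.72
position: [0.6759, 0.1005, 0.3153]
tool_rot: [0.723, 0.691, 0.007, 0.006]
ft_force: [1.8, -0.7, 1.4]
grip_width: 0.0699
grip_force: 0.0
```

```bash
python3 go.py 0.4346 0.016 0.32
python3 - <<'E'
from h import *
s=cams.camera('side')[170:330,200:360];t=cams.camera('top')[210:370,250:410]
cv2.imwrite('pics/c3.png',np.hstack([cv2.resize(i,(400,400),interpolation=3) for i in(s,t)]))
E
```

```text
t 5.7167 pos [0.6759 0.1005 0.3153] tooly deg -2.54 tilt [ 0.02   0.001 -1.   ] F [ 1.79 -0.66  1.38] q [-0.02  0.52  1.17  0.    1.42  0.03] 0.06991019977075545 0.0
shift [-0.0951 -0.2372 -0.0095] spin 0.36
```

View pics/c3.png

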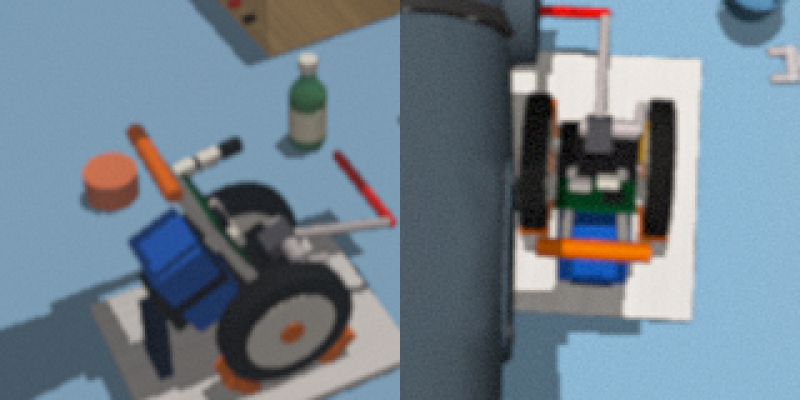

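The leg now points forward and about level, and the frame is still on the rest. I'll measure the peg height to confirm it is fully down.

Run:
```python
from h import *
s=cams.camera('side');t=cams.camera('top')
a,n=ends('side',s,(174,4),(325,215,365,265));b,m=ends('top',t,(174,4),(300,205,345,225));print(a,n,b,m)
X=tri(a[1:],b[1:])[0];print(X)
th=np.arctan2(X[0]-.5235-.0275,X[2]-.1236);print('k',th-np.radians(10)+.45)
```

```text
[[334.50818 232.40982]
 [353.60657 255.32785]] 55 [[306.95883 213.53526]
 [331.8882  215.4529 ]] 71
[0.65946908 0.00820716 0.10059607]
k 2.0552452205085454
```

Call:
servo_tool --moves "-0.095 -0.04 -0.01 0.3 0.06; -0.095 -0.237 -0.01 0.3 0.06; -0.095 -0.237 -0.01 0.3 0.06; -0.095 -0.237 -0.01 0.3 0.06; -0.095 -0.237 -0.01 0.3 0.06; -0.095 -0.237 -0.01 0.3 0.06; -0.095 -0.237 -0.01 0.3 0.06; -0.095 -0.237 -0.01 0.3 0.06; -0.095 -0.237 -0.01 0.3 0.06; -0.095 -0.237 -0.01 0.3 0.06"

```text
time: 6.75
position: [0.4309, 0.0154, 0.3136]
tool_rot: [0.725, 0.689, 0.0, -0.0]
ft_force: [0.1, -1.0, 0.2]
grip_width: 0.0601
grip_force: 0.0
```

```bash
python3 go.py 0.4346 0.016 0.246
```

```text
t 6.75 pos [0.4309 0.0154 0.3136] tooly deg -2.9 tilt [-0.  0. -1.] F [ 0.1  -0.98  0.21] q [-0.23  0.14  1.76  0.    1.23 -0.17] 0.060081982026728355 0.0
shift [0.0008 0.0037 0.0676] spin -0.0
```

Call:
servo_tool --moves "0.001 0.0035 0.02 0 0.06; 0.001 0.0035 0.045 0 0.06; 0.001 0.0035 0.067 0 0.06; 0.001 0.0035 0.067 0 0.06; 0.001 0.0035 0.067 0 0.06" --grip_force 15

```text
time: 7.17
position: [0.4342, 0.0164, 0.2461]
tool_rot: [0.725, 0.689, -0.001, -0.002]
ft_force: [-0.1, -0.4, 0.3]
grip_width: 0.0601
grip_force: 0.0
```

```bash
python3 go.py 0.4346 0.016 0.246
python3 - <<'E'
from h import *
s=cams.camera('side')[170:330,200:360];t=cams.camera('top')[210:370,250:410]
cv2.imwrite('pics/c4.png',np.hstack([cv2.resize(i,(400,400),interpolation=3) for i in(s,t)]))
E
```

```text
t 7.1667 pos [0.4342 0.0164 0.2461] tooly deg -2.86 tilt [-0.003  0.001 -1.   ] F [-0.06 -0.41  0.27] q [-0.22  0.24  1.86  0.    1.05 -0.17] 0.06007521420210057 0.0
shift [-0.0003  0.0005  0.0001] spin 0.04
```

View pics/c4.png

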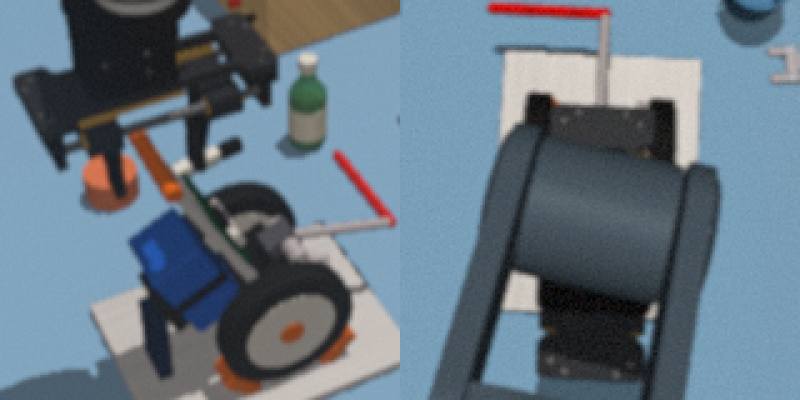

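Fingers straddle the bar (crop 120,165 and 197,150, bar 135,135 to 170,190), and the peg is now fully visible in the top view. Closing.

Call:
servo_tool --moves "0 0 0 0 0.008; 0 0 0 0 0.008; 0 0 0 0 0.008; 0 0 0 0 0.008; 0 0 0 0 0.008; 0 0 0 0 0.008; 0 0 0 0 0.008; 0 0 0 0 0.008; 0 0 0 0 0.008; 0 0 0 0 0.008"

```text
time: 8.1
position: [0.4327, 0.0162, 0.247]
tool_rot: [0.725, 0.689, -0.001, -0.001]
ft_force: [-1.5, -0.8, 1.5]
grip_width: 0.0155
grip_force: 15.0
```

```bash
python3 go.py 0.4346 0.016 0.246
python3 - <<'E'
from h import *
s=cams.camera('side');t=cams.camera('top')
a,n=ends('side',s,(174,4),(325,215,365,265));b,m=ends('top',t,(174,4),(280,205,345,225));X=tri(a,b);print(X.round(4))
for p in (.45,.4,.35,.3,.25,.2,.15,.1,.05,0): print(p,(.205*(np.sin(.45)-np.sin(p))).round(4),(-.205*(np.cos(p)-np.cos(.45))).round(4))
E
```

```text
t 8.1 pos [0.4327 0.0162 0.247 ] tooly deg -2.88 tilt [-0.002  0.    -1.   ] F [-1.51 -0.75  1.51] q [-0.22  0.23  1.86 -0.    1.05 -0.17] 0.015480101035894344 15.00007152557373
shift [-0.0001  0.0019  0.001 ] spin 0.02
[[0.6705 0.1177 0.0871]
 [0.6599 0.0082 0.1005]]
0.45 0.0 -0.0
0.4 0.0093 -0.0042
0.35 0.0189 -0.008
0.3 0.0286 -0.0113
0.25 0.0385 -0.014
0.2 0.0484 -0.0163
0.15 0.0585 -0.0181
0.1 0.0687 -0.0194
0.05 0.0789 -0.0202
0 0.0892 -0.0204
```

Call:
servo_tool --moves "0 0.0093 -0.0042 0 0.008; 0 0.0189 -0.008 0 0.008; 0 0.0286 -0.0113 0 0.008; 0 0.0385 -0.014 0 0.008; 0 0.0484 -0.0163 0 0.008; 0 0.0585 -0.0181 0 0.008; 0 0.0687 -0.0194 0 0.008; 0 0.079 -0.0202 0 0.008; 0 0.0855 -0.0204 0 0.008; 0 0.0892 -0.0204 0 0.008"

```text
time: 9.03
position: [0.5244, 0.0113, 0.2676]
tool_rot: [0.725, 0.689, 0.0, 0.0]
ft_force: [-2.1, -1.7, 2.7]
grip_width: 0.0156
grip_force: 15.0
```

Call:
servo_tool --moves "0 0 0 0 0.008; 0 0 0 0 0.008; 0 0 0 0 0.008; 0 0 0 0 0.008; 0 0 0 0 0.008; 0 0 0 0 0.008"

```text
time: 9.53
position: [0.5226, 0.0114, 0.2676]
tool_rot: [0.725, 0.689, -0.0, 0.0]
ft_force: [-1.2, -2.6, 0.0]
grip_width: 0.0151
grip_force: 15.0
```

```bash
python3 go.py 0.5235 0.0115 0.266
python3 - <<'E'
from h import *
S=cams.camera('side');T=cams.camera('top')
a,n=ends('side',S,(174,4),(310,215,375,290));b,m=ends('top',T,(174,4),(265,190,345,240));print(tri(a,b).round(4),n,m)
a,n=ends('side',S,(5,16),(262,200,330,270));print('bar side',a.round(1),n)
s=S[170:330,200:360];t=T[180:340,250:410]
cv2.imwrite('pics/c5.png',np.hstack([cv2.resize(i,(400,400),interpolation=3) for i in(s,t)]))
E
```

```text
t 9.5333 pos [0.5226 0.0114 0.2676] tooly deg -2.88 tilt [-0. -0. -1.] F [-1.16 -2.59  0.03] q [-0.19  0.34  1.63 -0.    1.17 -0.14] 0.015098888015402115 15.000010281801224
shift [0.0001 0.0009 0.0016] spin 0.02Traceback (most recent call last):
  File "<stdin>", line 3, in <module>
  File "h.py", line 10, in ends
    i=1+np.argmax(st[1:,4]); ys,xs=np.nonzero(l==i); p=np.c_[xs,ys].astype(np.float32)
        ~~~~~~~~~^^^^^^^^^^
    return _wrapfunc(a, 'argmax', axis=axis, out=out, **kwds)
    return bound(*args, **kwds)
ValueError: attempt to get argmax of an empty sequence
```

Run:
```python
from h import *
S=cams.camera('side');T=cams.camera('top')
s=S[170:330,200:360];t=T[180:340,250:410]
cv2.imwrite('pics/c5.png',np.hstack([cv2.resize(i,(400,400),interpolation=3) for i in(s,t)]))
```

```text
(no output)
```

View pics/c5.png

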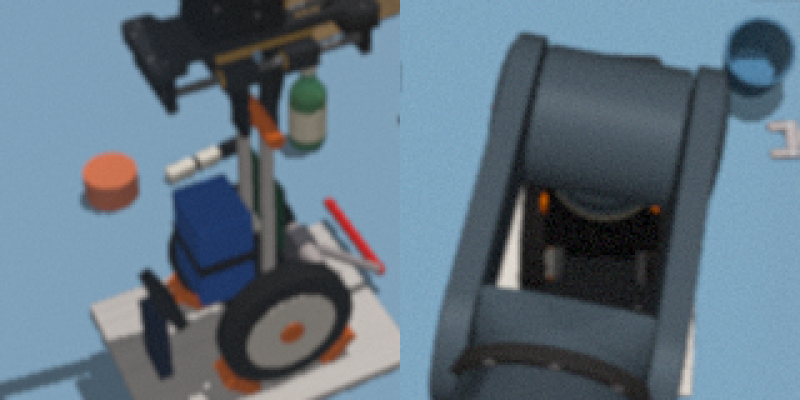

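The frame is upright in the grip with the kickstand out in front, its peg from crop (327,200) to (382,270). I'll check that against the predicted peg projection.

```bash
python3 - <<'E'
from h import *
m=cams.camera_model('side');K=np.array([[m['fx'],0,m['cx']],[0,m['fy'],m['cy']],[0,0,1]])
S=cams.camera('side');a,n=ends('side',S,(174,4),(325,240,360,290));print('seen',a.round(1).tolist(),n)
c,s=np.cos(np.radians(-2.9)),np.sin(np.radians(-2.9))
for k in(1.95,2.13):
    th=np.radians(10)+k;x=.045+.12*np.sin(th);z=.107+.12*np.cos(th)
    P=np.array([[.5235+c*x-s*y,.0115+s*x+c*y,z] for y in(.114,0)])
    print(k,cv2.projectPoints(P,cv2.Rodrigues(m['R'])[0],m['t'],K,m['dist'])[0].reshape(-1,2).round(1).tolist())
E
python3 go.py 0.5235 0.0115 0.266
```

```text
seen [[330.70001220703125, 250.1999969482422], [348.5, 273.3999938964844]] 63
1.95 [[335.5, 243.1], [357.2, 271.0]]
2.13 [[331.1, 249.3], [352.4, 277.4]]
t 9.7833 pos [0.5228 0.0114 0.2676] tooly deg -2.89 tilt [-0. -0. -1.] F [-1.86 -4.11  0.64] q [-0.19  0.34  1.63 -0.    1.17 -0.14] 0.015399353540342142 14.999978989362717
shift [0.0001 0.0007 0.0016] spin 0.01
```

The seen peg matches 2.13 rad (fully down) with the frame plumb. Handing in.

```bash
python3 -c "
from rig import job
print(job.hand_in())"
```

```text
the job is handed in; nothing more can be done
None
```

The job is handed in: the kickstand was flipped fully down (peg position matches 2.13 rad) while the frame still leaned on its rest, and the gripper now holds the frame upright by the bar at 15 N; the hand-in returned no verdict.

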